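Hold the feed pump's pressure arm open

ROBOT

A 7-joint arm with a two-finger parallel gripper is mounted at the origin on the work surface. World frame = base frame: x ahead of the robot, y to its left, z up, the work surface at z = 0. Lengths are in mm, angles in rad, forces in N, time in s.
With the tool pointing down it reaches from about 400 to 875 mm from the base axis. Payload 19.3 kg.
Tool frame: the origin (TCP) lies midway between the tips of the shut fingers; the grasp point (between the pads) lies 19 mm behind it; x points along the fingers, y is the direction in which the jaws open and shut, and the axes are right-handed (so a half turn about x gives the same grasp; the last joint's range is limited). The gripper opens to 85 mm and grips with 20 to 120 N. Pads are 22 mm wide; open, the fingers measure 114 mm over their backs; the gripper's body (76 mm by 85 mm) begins 54 mm behind the grasp point. The pads swing forward as they close: fully open they stand 13 mm farther back than shut.
Start: joints at [1.031, 0.521, -0.036, 1.599, 0.021, 1.021, -0.113], TCP at [282.915, -557.292, 231.291] pointing down, gripper open.
Joint ranges: [-2.91, 2.91], [-0.3, 2.13], [-1.5, 1.42], [0.17, 2.43], [-1.26, 4.41], [0.16, 1.93], [-2.52, 2.52]. Speed limits (rad/s): [1.89, 1.89, 2.39, 2.39, 3.01, 3.01, 3.01].

INTERFACE

Orientations are given as a unit quaternion [w, x, y, z].
In Python, from workcell import robot gives the robot as it stands.
- The arm moves only by the tool apply_moves, never from a script. Its argument "steps" is a list of rows, each a list of 5 numbers: the finger opening in m, from 0 to 0.0854, then the shift along the tool's x, y, z in m, then the turn about the tool's x in rad. In form: [[fingers, dx, dy, dz, turn], ...]. A call has exactly 8 rows; each row shifts and turns the commanded pose from where the row before left it, along the tool's axes as they then stand; what a row does not reach is not made up. A row lasts 1/12 s, in which the tool goes at most 41.7 mm and 7.16 degrees, less where a joint would pass 70% of its speed; a pose out of reach is approached as far as the arm can. A call is refused whole if a number of a shift passes 0.0417 or a number of a turn 0.125, either way. A call with a gripper value outside its range is refused whole. The fingers move at their own pace and stop on an object; "grip_force" is the grip in N (left out, the last holds). Time passes only in rows, so rows that do not move let the fingers close, or fill a call up. It gives the time, the measured TCP pose, the force and the opening at its end, in the units of the state.
- robot.sense(): the state, without advancing time (a new reading comes with each control period).
- robot.capture(name): name is "side" or "top"; returns a dict with "image" (480x640x3 uint8, red, green, blue), "range_z" (480x640 float32, mm along the optical axis (not along the pixel's ray), 0 where there is no reading), "intrinsics" (3x3 intrinsics, pixels), "k1" (the pictures are not rectified: a ray, as slopes to the right and down, at radius r is drawn at 1 + k1 r^2 times it, then the intrinsics apply), "camera_from_world" (4x4, takes a point from world to camera coordinates). Camera axes: x right, y up, looking along -z (the intrinsics and any distortion apply to the point x, -y, -z); pixel columns grow to the right and rows downward; lengths in mm; the calibration is good to about 2 mm. A picture is of the moment at which its call begins.
- robot.sign_off(): hands the job in, once; it reports no verdict.
The state is a dict: "time": time; "joint_positions": joint angles; "qd": joint speeds; "tau": joint torques, N m; "tcp_pos": TCP position; "tool_rot": TCP orientation; "force": force on the tool from outside, world axes, zero at the start; "wrist_torque": the same for the moment, N m; "finger_gap": finger opening in mm.
Only numpy, scipy, OpenCV 4.12 (cv2) and the standard library are available. Lean on these libraries where they do the work, as an engineer would, in place of code of your own. Each camera call takes 0.05 s, during which the arm holds its last target.

TASK

I want to lay a new tube in the plant feed pump. Stop the pump by turning its speed knob fully anticlockwise to the end stop; then push the sprung pressure arm back, away from the roller wheel, by its orange thumb lug, past the last ratchet click and on to its end stop, and finish while still holding it there against its spring. Leave the pots, the bottle and the hygrometer around the pump where they stand.

Things in the scene. Friction and masses are not known exactly. Their poses are not given: they have to be found in the camera images.
- pump: Bench peristaltic feed pump, fixed: a low white console 220 (x) x 320 (y) x 90 mm with a flat deck on top. Origin: centre of its underside. x points to its rear, y to its left. On the deck, in mm: roller wheel at (-28, -5), radius 36, 35 high; knob at (-62, 113); tube guides at (-80, -40) and (-80, 30), 20 high; steel pins at (13, 35) and (69, -19), 24 high.
- pivot_top (a point): Point on the upright pivot axis of the pressure arm, 121 mm above the table, on top of its dark steel barrel (32 mm diameter); fixed to the pump at x 25, y -75 mm of it. Axes as the pump's. The blue arm bar, 16 mm wide and 98 to 116 mm above the table, runs from here to 14 mm short of the lug's centre line.
- lug (a point): The orange thumb lug at the arm's free end, 135 mm from the pivot axis: upright block, 14 mm thick along its x (+x is the way to push), 30 mm along its y (away from the pivot), from 98 to 146 mm above the table; 25 mm are free beside it on both x sides. This point is on its centre line, 135 mm above the table. The axes turn with the arm.
- pressure_arm (a joint): Angle of the arm (blue bar, white shoe, orange lug) about its pivot, rad. 0: closed, shoe round the wheel. Grows clockwise from above, to the pump's +x, up to the end stop at 0.48 (lug moved 64 mm). The spring pushes back with 4 N at the lug when closed, 10 N at the stop. The ratchet clicks at about 0.15, 0.24, 0.33; let go, it falls back to the notch (0.135, 0.22 or 0.31) and stays there.
- speed_knob (a joint): Angle of the speed knob about its upright axis, rad. 0: fully anticlockwise seen from above, at its end stop (pump off). Grows clockwise to 4.71 (full speed). Stiff enough (0.04 N m) to stay where it is left.
- speed_knob_grip (a point): Point on the knob's axis at the height to grip, 127 mm above the table. The black grip bar is 14 mm thick, 40 mm long, its top 134 mm and its disc's top (42 mm diameter) 104 mm above the table. The axes turn with the knob: x along the bar, the white mark on its -x end. The scale's red dot is where the mark stands at off.
- clay_pot: Bystander: terracotta pot with seedlings, 76 mm diameter, 70 mm high, loose beside the pump. Origin: centre of its underside.
- black_pot: Bystander: black pot with seedlings, 72 mm diameter, 66 mm high, loose. Origin: centre of its underside.
- feed_bottle: Bystander: white plastic bottle with green cap, 60 mm diameter, 150 mm high, loose. Origin: centre of its underside.
- hygrometer: Bystander: brass dial hygrometer, 72 mm diameter, upright on a wooden foot, 86 mm high, loose behind the pump. Origin: centre of its underside.

How it is judged:
By the outcome, as a careful person would: the job done as asked, in the order asked, and still so for the second after the job is handed in, while the arm keeps its last pose, push and grip.
It also fails if it takes over 54 s, if anything falls off the work surface, if the arm or the gripper's body presses on something with over 40 N, if the wrist force passes 120 N, or if a joint passes its speed limit or range.

## Working session

There is one attempt and no reset: what is moved stays moved. The work goes in short steps, Python scripts to look and compute and a tool call to move; the robot and the scene stay as the last step left them, time stands still between calls to the robot, and variables do not carry over. Pictures are saved under pics/ and viewed, and the job is handed in when it is done.

Besides the shell and the picture viewer there is one more tool, called after ">>>" as name([rows], argument=value, ...), one row to a line, values as JSON. apply_moves: Moves the arm, as the interface text tells. Its arguments: {"type":"object","properties":{"steps":{"type":"array","items":{"type":"array","items":{"type":"number"}}},"grip_force":{"type":"number"}},"required":["steps"]}

```bash
mkdir -p pics
cat > h.py <<'E'
import numpy as np, cv2, pickle
from workcell import robot
def snap(n,f):
    c=robot.capture(n); pickle.dump(c,open(f'pics/{f}.pkl','wb')); cv2.imwrite(f'pics/{f}.png',c['image'][...,::-1]); return c
def load(f): return pickle.load(open(f'pics/{f}.pkl','rb'))
def ray(c,uv):
    uv=np.array(uv,float).reshape(-1,2); K=np.array(c['intrinsics']); k=c['k1']
    d=np.c_[(uv[:,0]-K[0,2])/K[0,0],(uv[:,1]-K[1,2])/K[1,1]]; s=d.copy()
    for _ in range(30): s=d/(1+k*(s**2).sum(1,keepdims=True))
    T=np.array(c['camera_from_world']); R=T[:3,:3]
    v=np.c_[s[:,0],-s[:,1],-np.ones(len(s))]
    return -R.T@T[:3,3], v@R
def onz(c,uv,z):
    o,v=ray(c,uv); return o+v*((z-o[2])/v[:,2])[:,None]
def depthpts(c,mask):
    r,q=np.nonzero(mask&(c['range_z']>0)); o,v=ray(c,np.c_[q,r]); return o+v*c['range_z'][r,q][:,None],r,q
E
python3 - <<'E'
from h import *
for n in('side','top'):
    c=snap(n,n+'0'); print(n,-np.array(c['camera_from_world'])[:3,:3].T@np.array(c['camera_from_world'])[:3,3],c['k1'])
s=robot.sense(); print(s)
E
```

```text
side [572.93095187 713.33631765 726.15375324] -0.004050956503624927
top [ 529.07782026   -8.62600395 1187.26554031] -0.10058793480710924
{'time': 0.1, 'joint_positions': array([ 1.03083552,  0.52197803, -0.03634312,  1.59994388,  0.02118644,
        1.02110458, -0.11276016]), 'qd': array([-8.06326902e-04, -5.49741533e-04,  9.14907857e-05, -3.50322427e-03,
        1.29649603e-03, -6.89855698e-04, -1.19082895e-03]), 'tau': array([ 4.85700031e-03, -9.28489995e+01,  1.98449515e+00, -3.70530760e+01,
        1.81639614e-02,  5.40823050e-03,  5.71262376e-05]), 'tcp_pos': array([ 282.76374474, -557.03566296,  230.77093738]), 'tool_rot': array([-0.16421876, -0.68758331, -0.16493065,  0.68779305]), 'force': array([-0.02230611, -0.62489465,  0.07227824]), 'wrist_torque': array([ 0.0320123 , -0.01202754, -0.03858655]), 'finger_gap': 85.78550072258822}
```

View pics/top0.png

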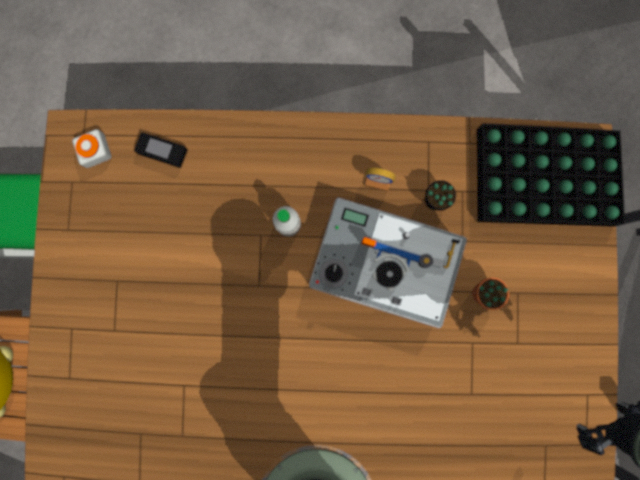

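View pics/side0.png

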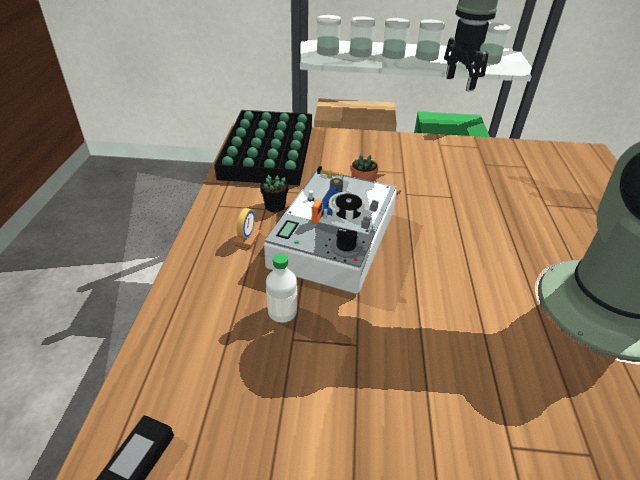

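The top view shows the pump at about (388,262), its knob at (333,272), the lug at (369,242) and the barrel at (426,261). The bottle is at (286,220), the hygrometer at (380,177), the black pot at (440,195) and the clay pot at (491,293). I'll zoom in next.

Run:
```python
from h import *
for f,(x0,x1,y0,y1) in {'top0':(260,480,160,325),'side0':(230,430,150,300)}.items():
    c=load(f); cv2.imwrite(f'pics/z{f}.png',cv2.resize(c['image'][y0:y1,x0:x1,::-1],(800,600),interpolation=cv2.INTER_CUBIC))
c=load('top0')
pts,r,q=depthpts(c,np.ones((480,640),bool))
m=(abs(pts[:,2]-90)<6)&(q>290)&(q<480)&(r>180)&(r<340)
p=pts[m][:,:2].astype(np.float32)
print(len(p),np.median(pts[m][:,2]),cv2.minAreaRect(p))
M=np.zeros((480,640),np.uint8); M[r[m],q[m]]=255
M=cv2.morphologyEx(M,cv2.MORPH_CLOSE,np.ones((25,25)))
n,l,s,ce=cv2.connectedComponentsWithStats(M); print(s,ce)
cn=max(cv2.findContours(M,0,1)[0],key=cv2.contourArea)[:,0]
P=onz(c,cn,90)[:,:2].astype(np.float32); R=cv2.minAreaRect(P); print(R,cv2.boxPoints(R))
```

```text
10058 91.49199469760958 ((586.2430419921875, -135.7996368408203), (321.6698913574219, 394.41534423828125), 9.233396530151367)
[[     0      0    640    480 294342]
 [   445    185      1      2      2]
 [   429    191      9      7     39]
 [   310    199    156    129  12673]
 [   291    208      8     24    144]] [[316.5207174  238.53101154]
 [445.         185.5       ]
 [433.82051282 193.        ]
 [388.61556064 262.38301902]
 [293.92361111 219.63194444]]
((590.005615234375, -148.13833618164062), (318.5099792480469, 214.82015991210938), 74.01549530029297) [[ 442.8932   -271.6576  ]
 [ 649.4076   -330.8142  ]
 [ 737.11804   -24.61908 ]
 [ 530.60364    34.537537]]
```

View pics/ztop0.png

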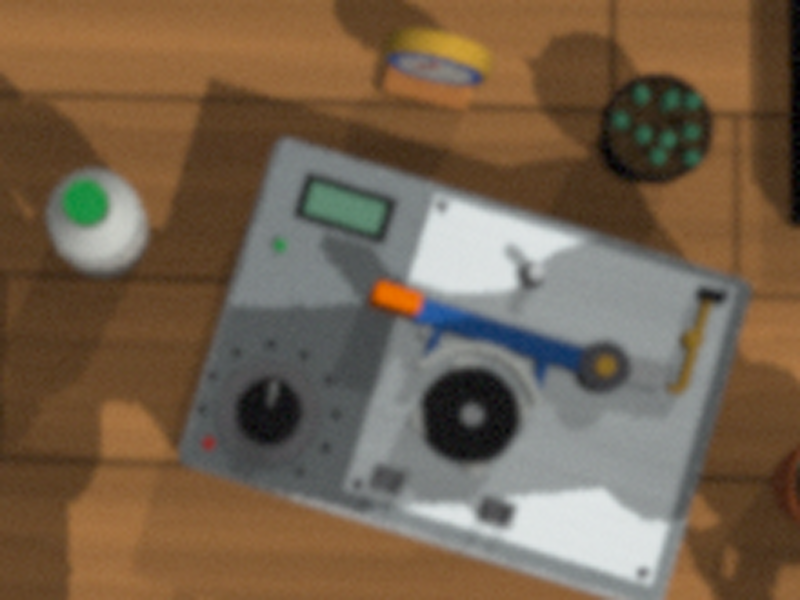

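View pics/zside0.png

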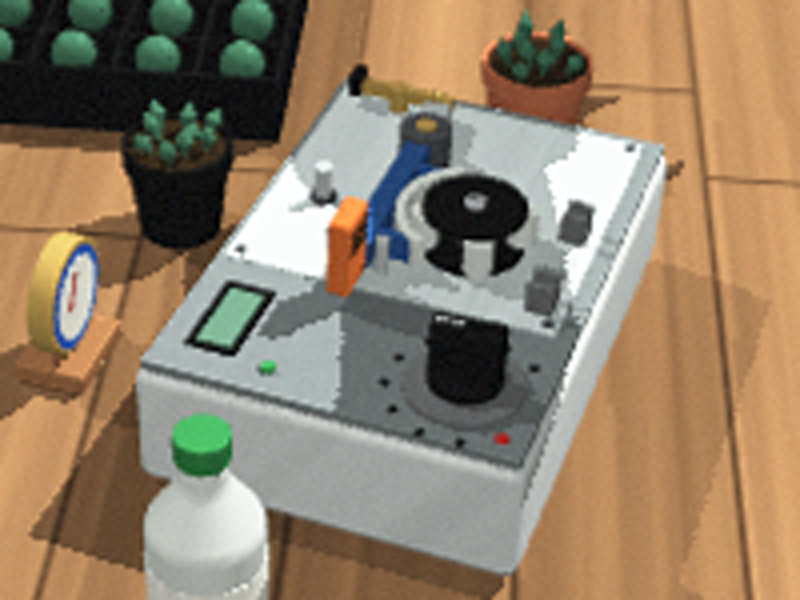

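Run:
```python
from h import *
from scipy.spatial.transform import Rotation as Ro
c=load('top0'); s=load('side0')
def cen(c,m,box):
    x0,x1,y0,y1=box; M=np.zeros(m.shape,bool); M[y0:y1,x0:x1]=m[y0:y1,x0:x1]; r,q=np.nonzero(M); return [q.mean(),r.mean()],len(r)
def hsv(c): return cv2.cvtColor(c['image'],cv2.COLOR_RGB2HSV).astype(int)
H=hsv(c);S=hsv(s)
org=lambda H:(H[...,0]>5)&(H[...,0]<16)&(H[...,1]>210)&(H[...,2]>150)
a,n=cen(c,org(H),(355,385,230,255)); lug=onz(c,a,146)[0]; print('lug top',a,n,lug)
a2,n2=cen(s,org(S),(300,335,190,235)); print('side lug at mid z122',a2,n2,onz(s,a2,122)[0])
red=lambda H:((H[...,0]<5)|(H[...,0]>174))&(H[...,1]>120)&(H[...,2]>100)
b,n=cen(c,red(H),(308,325,270,295)); rd=onz(c,b,91)[0]; print('red',b,n,rd)
br=lambda H:(H[...,0]>14)&(H[...,0]<28)&(H[...,1]>100)
# brass cap of the barrel
p,n=cen(c,br(H),(418,434,253,270)); pv=onz(c,p,121)[0]; print('pivot',p,n,pv)
yaw=np.arctan2(-59.16,206.51)
for o in [np.array([590.0,-148.1])]:
    R=np.array([[np.cos(yaw),-np.sin(yaw)],[np.sin(yaw),np.cos(yaw)]])
    for nm,v in dict(knob=(-62,113),piv=(25,-75),wheel=(-28,-5),pin1=(13,35),pin2=(69,-19)).items(): print(nm,o+R@v)
    for nm,v in dict(lug=lug,red=rd,piv=pv).items(): print(nm,'in pump',R.T@(v[:2]-o))
# wheel axle, knob dark
V=H[...,2]
k,n=cen(c,V<45,(320,347,258,288)); print('knob dark',k,n,onz(c,k,125)[0])
g=robot.sense(); print(Ro.from_quat(np.roll(g['tool_rot'],-1)).as_matrix().round(3),g['joint_positions'])
im=c['image'][255:290,310:355,::-1]; cv2.imwrite('pics/zk.png',cv2.resize(im,(765,595),interpolation=cv2.INTER_NEAREST))
im=s['image'][215:275,310:385,::-1]; cv2.imwrite('pics/zks.png',cv2.resize(im,(750,600),interpolation=cv2.INTER_NEAREST))
```

```text
lug top [np.float64(368.27272727272725), np.float64(241.54545454545453)] 66 [629.08500548 -97.8720416  146.        ]
side lug at mid z122 [np.float64(315.0), np.float64(223.0)] 1 [630.40057099 -57.04569275 122.        ]
red [np.float64(317.0), np.float64(281.2857142857143)] 7 [540.56317951  11.65559473  91.        ]
pivot [np.float64(426.2758620689655), np.float64(260.3448275862069)] 29 [ 593.32006095 -229.76931594  121.        ]
knob [561.51741328 -22.39501898]
piv [ 593.37845913 -227.08472013]
wheel [ 561.70575976 -145.195526  ]
pin1 [ 612.1362042  -118.03359909]
pin2 [ 651.09925294 -185.36769768]
lug in pump [23.74095931 59.04957501]
red in pump [-91.52139307 139.96315186]
piv in pump [ 25.68319068 -77.59686648]
knob dark [np.float64(333.1792452830189), np.float64(273.4292452830189)] 212 [558.48761915 -24.01968047 125.        ]
[[-0.001  0.453 -0.892]
 [ 0.001 -0.892 -0.453]
 [-1.    -0.001  0.   ]] [ 1.03083552  0.52197803 -0.03634312  1.59994388  0.02118644  1.02110458
 -0.11276016]
```

View pics/zk.png

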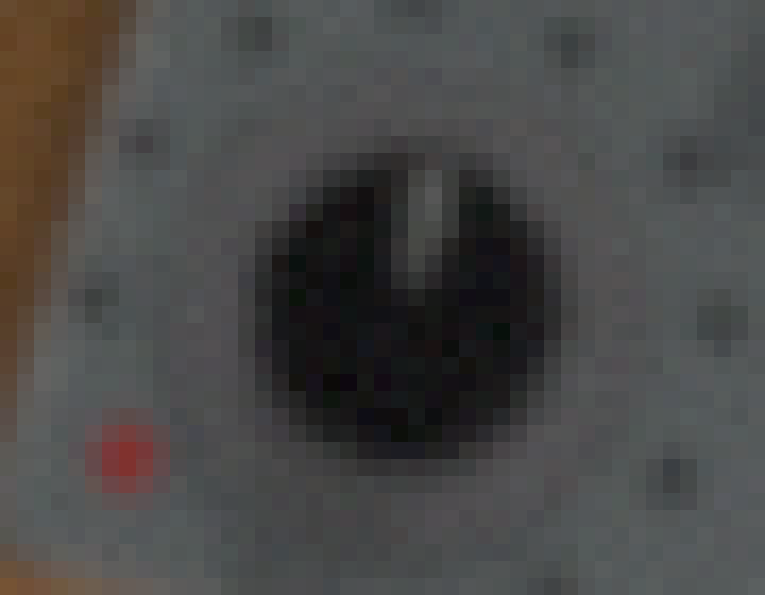

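View pics/zks.png

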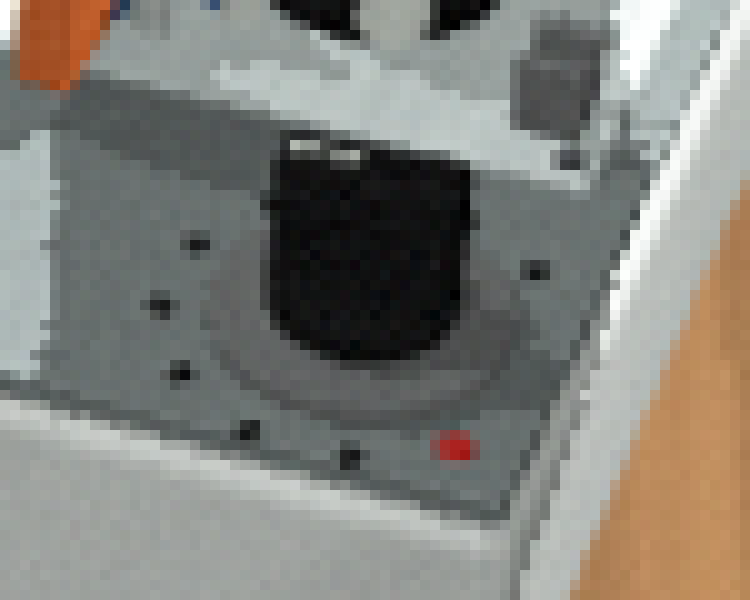

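```bash
cat >> h.py <<'E'
from scipy.spatial.transform import Rotation as Ro
yaw=np.arctan2(-59.16,206.51); o=np.array([589.5,-149.5]); Rp=np.array([[np.cos(yaw),-np.sin(yaw)],[np.sin(yaw),np.cos(yaw)]])
def W(x,y): return o+Rp@np.array([x,y])
def to(x,y,z,jaw=None):
    g=robot.sense(); R=Ro.from_quat(np.roll(g['tool_rot'],-1)).as_matrix()
    print('t',g['time'],'tcp',g['tcp_pos'].round(1),'F',np.round(g['force'],1),'M',np.round(g['wrist_torque'],2),'gap',round(g['finger_gap'],1))
    jy=np.arctan2(R[1,1],R[0,1]); print('q',g['joint_positions'].round(2),'jawyaw',round(jy,3),'tilt',R[2].round(3))
    print('tool shift mm',(R.T@(np.array([x,y,z])-g['tcp_pos'])).round(1))
    if jaw is not None: print('turn',round((jy-jaw+np.pi/2)%np.pi-np.pi/2,3))
E
python3 - <<'E'
from h import *
c=load('top0'); P=onz(c,[[335.3,265.6],[334.2,272]],134); d=P[0]-P[1]; print(P,np.arctan2(d[1],d[0]))
print('knob',W(-62,113)); k=W(-62,113); m=P[0][:2]-k; print('via centre',np.arctan2(m[1],m[0]))
to(*k,230,-1.74)
E
```

```text
[[575.44256825 -28.04590314 134.        ]
 [561.41618933 -26.02823112 134.        ]] -0.14286834110545993
knob [561.01741328 -23.79501898]
via centre -0.286574012970419
t 0.1 tcp [ 282.8 -557.   230.8] F [-0.  -0.6  0.1] M [ 0.03 -0.01 -0.04] gap 85.8
q [ 1.03  0.52 -0.04  1.6   0.02  1.02 -0.11] jawyaw -1.101 tilt [-1.    -0.001  0.   ]
tool shift mm [   1.1 -349.5 -489.5]
turn 0.639
```

>>> apply_moves([
  [0.045,0,-0.0218,-0.0306,0],
  [0.045,0,-0.0218,-0.0306,0],
  [0.045,0,-0.0218,-0.0306,0],
  [0.045,0,-0.0218,-0.0306,0],
  [0.045,0,-0.0218,-0.0306,0],
  [0.045,0,-0.0218,-0.0306,0],
  [0.045,0,-0.0218,-0.0306,0],
  [0.045,0,-0.0218,-0.0306,0],
])

```text
time: 0.77
tcp_pos: [422.6, -289.2, 231.2]
tool_rot: [-0.164, -0.688, -0.165, 0.688]
force: [1.4, -0.5, -0.4]
finger_gap: 44.9
```

>>> apply_moves([
  [0.045,0,-0.0218,-0.0306,0],
  [0.045,0,-0.0218,-0.0306,0],
  [0.045,0,-0.0218,-0.0306,0],
  [0.045,0,-0.0218,-0.0306,0],
  [0.045,0,-0.0218,-0.0306,0],
  [0.045,0,-0.0218,-0.0306,0],
  [0.045,0,-0.0218,-0.0306,0],
  [0.045,0,-0.0218,-0.0306,0],
])

```text
time: 1.43
tcp_pos: [562.0, -22.9, 231.2]
tool_rot: [-0.165, -0.688, -0.165, 0.688]
force: [0.8, -0.3, 0.2]
finger_gap: 44.9
```

>>> apply_moves([
  [0.045,0,0,0,0.1],
  [0.045,0,0,0,0.1],
  [0.045,0,0,0,0.1],
  [0.045,0,0,0,0.1],
  [0.045,0,0,0,0.1],
  [0.045,0,0,0,0.1],
  [0.045,0,0,0,0],
  [0.045,0,0,0,0],
])

```text
time: 2.1
tcp_pos: [561.5, -24.5, 231.1]
tool_rot: [0.045, -0.706, 0.045, 0.706]
force: [0.1, -0.1, 0.3]
finger_gap: 45.1
```

Run:
```python
from h import *
c=load('side0'); print(onz(c,[[339,229.5],[346.5,230.3],[342.8,229.9]],134))
k=W(-62,113); to(*k,150,-1.74)
c=snap('side','side1'); cv2.imwrite('pics/s1.png',cv2.resize(c['image'][130:310,230:470,::-1],(800,600),interpolation=cv2.INTER_CUBIC))
```

```text
[[578.61253431 -25.84075185 134.        ]
 [563.26024481 -24.96109545 134.        ]
 [570.82835601 -25.41202594 134.        ]]
t 2.1 tcp [561.5 -24.5 231.1] F [ 0.1 -0.1  0.3] M [ 0.    0.04 -0.09] gap 45.1
q [-0.01  0.42 -0.07  1.77  0.04  0.95 -1.79] jawyaw -1.698 tilt [-1.  0.  0.]
tool shift mm [81.1 -0.6  0.5]
turn 0.042
```

View pics/s1.png

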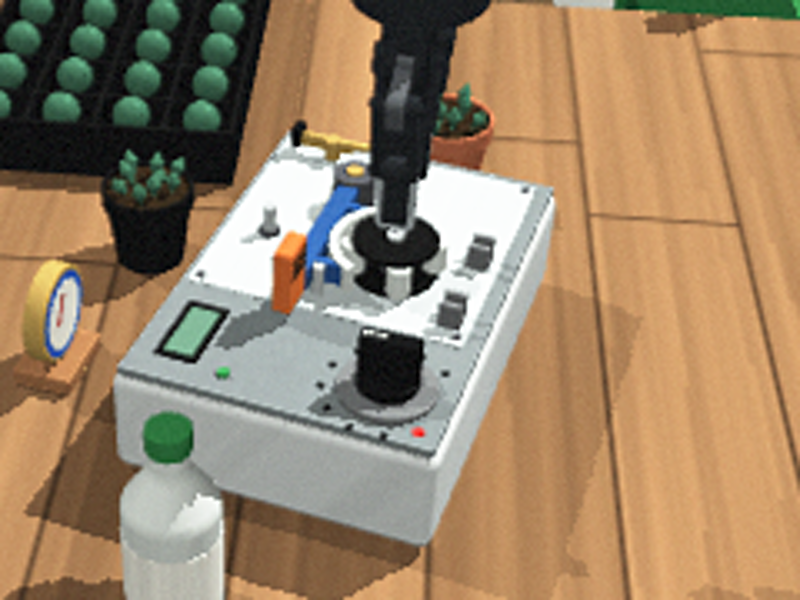

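The side view shows the fingers (400,210 in the crop) hanging above the knob line, with the bar mark at (372,333). It gives a bar yaw of about -0.06 to -0.14, and the jaws are set to -0.13. Descending now.

>>> apply_moves([
  [0.045,0.015,0,0,0],
  [0.045,0.015,0,0,0],
  [0.045,0.015,0,0,0],
  [0.045,0.015,0,0,0],
  [0.045,0.015,0,0,0],
  [0.045,0.015,0,0,0],
  [0.045,0.015,0,0,0],
  [0.045,0.015,0,0,0],
], grip_force=40)

```text
time: 2.82
tcp_pos: [561.5, -24.7, 110.5]
tool_rot: [0.045, -0.706, 0.045, 0.706]
force: [0.1, -0.8, -0.4]
finger_gap: 45.1
```

Run:
```python
from h import *
k=W(-62,113); to(*k,110,-1.70)
c=snap('side','side2'); cv2.imwrite('pics/s2.png',cv2.resize(c['image'][130:310,230:470,::-1],(800,600),interpolation=cv2.INTER_CUBIC))
```

```text
t 2.8167 tcp [561.5 -24.7 110.5] F [ 0.1 -0.8 -0.4] M [ 0.01 -0.    0.02] gap 45.1
q [-0.01  0.58 -0.07  1.87  0.06  0.7  -1.81] jawyaw -1.698 tilt [-1. -0.  0.]
tool shift mm [ 0.5 -0.8  0.6]
turn 0.002
```

View pics/s2.png

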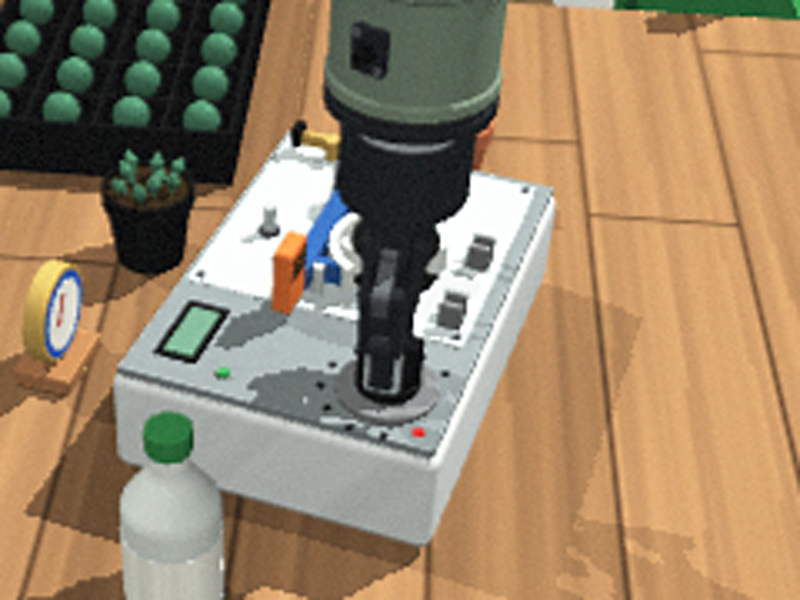

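The fingers straddle the bar, centred at about (390,375). Closing.

>>> apply_moves([
  [0.0,0,0,0,0],
  [0.0,0,0,0,0],
  [0.0,0,0,0,0],
  [0.0,0,0,0,0],
  [0.0,0,0,0,0],
  [0.0,0,0,0,0],
  [0.0,0,0,0,0],
  [0.0,0,0,0,0],
], grip_force=40)

```text
time: 3.53
tcp_pos: [562.1, -24.2, 112.3]
tool_rot: [-0.046, 0.706, -0.046, -0.705]
force: [-2.5, 3.9, 8.2]
finger_gap: 13.0
```

Run:
```python
from h import *
k=W(-62,113); to(*k,110,-1.70)
```

```text
t 3.5333 tcp [562.1 -24.2 112.3] F [-2.5  3.9  8.2] M [0.7  0.44 0.03] gap 13.0
q [-0.01  0.58 -0.07  1.87  0.06  0.7  -1.82] jawyaw -1.7 tilt [-1.    -0.001 -0.001]
tool shift mm [ 2.3 -0.3  1.1]
turn -0.0
```

>>> apply_moves([
  [0.0,-0.003,0,0,0],
  [0.0,0,0,0,-0.05],
  [0.0,0,0,0,-0.1],
  [0.0,0,0,0,-0.1],
  [0.0,0,0,0,-0.1],
  [0.0,0,0,0,-0.1],
  [0.0,0,0,0,-0.1],
  [0.0,0,0,0,-0.1],
])

```text
time: 4.2
tcp_pos: [561.3, -23.9, 113.5]
tool_rot: [-0.183, -0.683, -0.184, 0.683]
force: [5.4, 6.3, -23.6]
finger_gap: 13.2
```

Run:
```python
from h import *
k=W(-62,113); to(*k,110,-1.70)
```

```text
t 4.2 tcp [561.3 -23.9 113.5] F [  5.4   6.3 -23.6] M [ 1.27 -1.05 -0.06] gap 13.2
q [ 0.11  0.58 -0.25  1.86  0.2   0.72 -1.29] jawyaw -1.045 tilt [-1.    -0.001  0.   ]
tool shift mm [ 3.5 -0.3  0.2]
turn 0.655
```

>>> apply_moves([
  [0.0,0.002,0,0,-0.1],
  [0.0,0,0,0,-0.1],
  [0.0,0,0,0,-0.1],
  [0.0,0,0,0,-0.1],
  [0.0,0,0,0,-0.1],
  [0.0,0,0,0,-0.1],
  [0.0,0,0,0,-0.1],
  [0.0,0,0,0,-0.1],
])

```text
time: 4.87
tcp_pos: [561.3, -23.7, 113.3]
tool_rot: [0.435, 0.557, 0.435, -0.557]
force: [-8.5, 7.6, 13.8]
finger_gap: 12.7
```

Run:
```python
from h import *
k=W(-62,113); to(*k,110,0.52)
```

```text
t 4.8667 tcp [561.3 -23.7 113.3] F [-8.5  7.6 13.8] M [ 1.63  2.07 -0.05] gap 12.7
q [ 0.26  0.61 -0.45  1.85  0.37  0.76 -0.64] jawyaw -0.245 tilt [-1. -0. -0.]
tool shift mm [ 3.3 -0.2  0.2]
turn -0.765
```

>>> apply_moves([
  [0.0,-0.001,0,0,-0.1],
  [0.0,0,0,0,-0.1],
  [0.0,0,0,0,-0.1],
  [0.0,0,0,0,-0.1],
  [0.0,0,0,0,-0.1],
  [0.0,0,0,0,-0.1],
  [0.0,0,0,0,-0.05],
  [0.0,0,0,0,0],
])

```text
time: 5.53
tcp_pos: [560.9, -23.6, 113.4]
tool_rot: [0.59, 0.39, 0.591, -0.389]
force: [-5.4, 8.7, -0.3]
finger_gap: 12.9
```

Run:
```python
from h import *
k=W(-62,113); to(*k,110,0.52)
```

```text
t 5.5333 tcp [560.9 -23.6 113.4] F [-5.4  8.7 -0.3] M [ 1.83  1.06 -0.02] gap 12.9
q [ 0.37  0.64 -0.62  1.85  0.5   0.81 -0.1 ] jawyaw 0.404 tilt [-1.    -0.001 -0.002]
tool shift mm [3.4 0.1 0.2]
turn -0.116
```

>>> apply_moves([
  [0.0,0,0,0,-0.04],
  [0.0,0,0,0,-0.03],
  [0.0,0,0,0,-0.03],
  [0.0,0,0,0,-0.03],
  [0.0,0,0,0,-0.03],
  [0.0,0,0,0,-0.02],
  [0.0,0,0,0,0],
  [0.0,0,0,0,0],
])

```text
time: 6.2
tcp_pos: [560.8, -23.6, 113.4]
tool_rot: [0.621, 0.337, 0.622, -0.337]
force: [-6.3, 9.5, 0.0]
finger_gap: 13.2
```

Run:
```python
from h import *
k=W(-62,113); to(*k,110,0.52)
```

```text
t 6.2 tcp [560.8 -23.6 113.4] F [-6.3  9.5  0. ] M [ 2.03  1.38 -1.66] gap 13.2
q [ 0.4   0.66 -0.66  1.84  0.53  0.83  0.05] jawyaw 0.578 tilt [-1.    -0.    -0.002]
tool shift mm [3.4 0.1 0.3]
turn 0.058
```

Mz jumped from -0.02 to -1.66 N m, so the knob is at its end stop. Releasing and lifting.

>>> apply_moves([
  [0.045,0,0,0,0],
  [0.045,0,0,0,0],
  [0.045,0,0,0,0],
  [0.045,0,0,0,0],
  [0.045,0,0,0,0],
  [0.045,-0.02,0,0,0],
  [0.045,-0.03,0,0,0],
  [0.045,-0.03,0,0,0],
])

```text
time: 6.87
tcp_pos: [561.0, -24.6, 193.9]
tool_rot: [0.621, 0.336, 0.623, -0.336]
force: [-0.8, -1.3, 0.1]
finger_gap: 44.9
```

Run:
```python
from h import *
to(*W(25,60),195,-0.286)
c=snap('side','side3'); cv2.imwrite('pics/s3.png',cv2.resize(c['image'][130:310,230:470,::-1],(800,600),interpolation=cv2.INTER_CUBIC))
```

```text
t 6.8667 tcp [561.  -24.6 193.9] F [-0.8 -1.3  0.1] M [-0.01 -0.01 -0.  ] gap 44.9
q [ 0.45  0.55 -0.73  1.78  0.43  0.98  0.13] jawyaw 0.579 tilt [-1.    -0.001 -0.001]
tool shift mm [-1.3 17.2 99.8]
turn 0.865
```

View pics/s3.png

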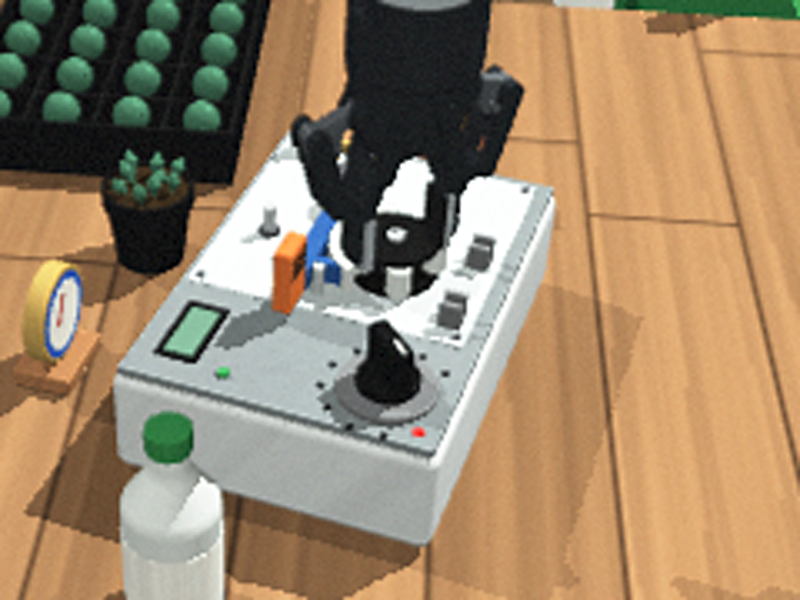

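The crop shows the knob's white mark at (405,348), pointing to the red dot at (418,432). The final bar angle is 139° in the pump frame, against about 138° measured for the dot, so the knob is off. Next is the lug.

>>> apply_moves([
  [0.036,0,0.0043,0.025,0],
  [0.036,0,0.0043,0.025,0],
  [0.036,0,0.0043,0.025,0],
  [0.036,0,0.0043,0.025,0],
  [0.036,0,0,0,0.1],
  [0.036,0,0,0,0.1],
  [0.036,0,0,0,0.1],
  [0.036,0,0,0,0.1],
])

```text
time: 7.58
tcp_pos: [630.7, -99.2, 193.2]
tool_rot: [0.541, 0.455, 0.542, -0.455]
force: [-0.7, 0.3, -0.4]
finger_gap: 36.1
```

>>> apply_moves([
  [0.036,0,0,0,0.12],
  [0.036,0,0,0,0.12],
  [0.036,0,0,0,0.12],
  [0.036,0,0,0,0.11],
  [0.036,0,0,0,0],
  [0.036,0,0,0,0],
  [0.036,0,0,0,0],
  [0.036,0,0,0,0],
])

```text
time: 8.25
tcp_pos: [630.7, -99.0, 193.2]
tool_rot: [0.423, 0.567, 0.423, -0.567]
force: [-0.2, 0.1, -0.5]
finger_gap: 36.0
```

Run:
```python
from h import *
print(W(25,60)); to(*W(25,60),122,-0.286)
c=snap('side','side4'); cv2.imwrite('pics/s4.png',cv2.resize(c['image'][130:310,230:470,::-1],(800,600),interpolation=cv2.INTER_CUBIC))
S=cv2.cvtColor(c['image'],cv2.COLOR_RGB2HSV).astype(int)
m=((S[...,0]>3)&(S[...,0]<14)&(S[...,1]>170)&(S[...,2]>110)); m[:190]=0;m[240:]=0;m[:,:300]=0;m[:,335:]=0
r,q=np.nonzero(m); print(q.min(),q.max(),r.min(),r.max(),len(r)); top=r<=r.min()+3; print(onz(c,[[q[top].mean(),r[top].mean()]],146))
```

```text
[630.05710421 -98.70510559]
t 8.25 tcp [630.7 -99.  193.2] F [-0.2  0.1 -0.5] M [-0.08  0.02 -0.04] gap 36.0
q [ 0.38  0.62 -0.48  1.58  0.32  1.02 -0.49] jawyaw -0.288 tilt [-1. -0. -0.]
tool shift mm [71.2 -0.7 -0.1]
turn -0.002
312 321 202 223 126
[[625.11197443 -94.41487245 146.        ]]
```

View pics/s4.png

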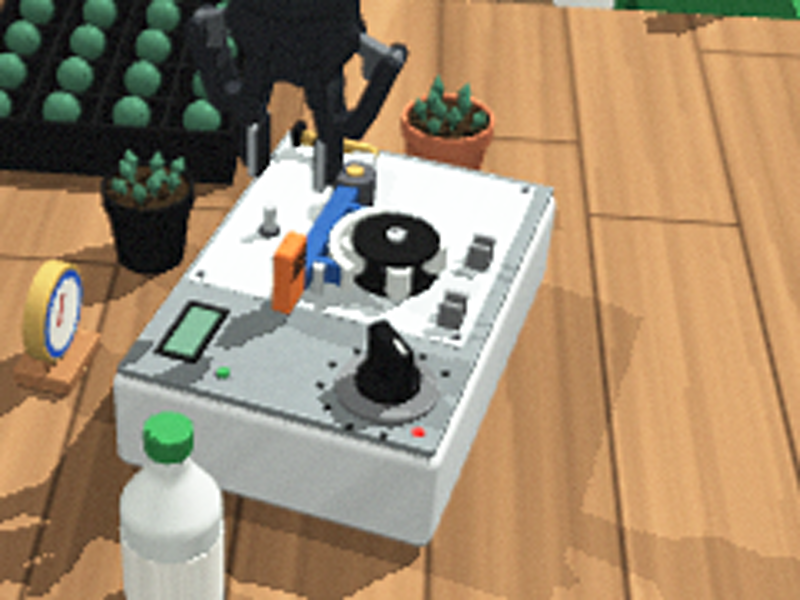

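The open jaws hang over the lug (288,265 in the crop), squared to the arm. Lowering to straddle the lug and gripping it.

>>> apply_moves([
  [0.036,0.012,0,0,0],
  [0.036,0.012,0,0,0],
  [0.036,0.012,0,0,0],
  [0.036,0.012,0,0,0],
  [0.036,0.012,0,0,0],
  [0.036,0.008,0,0,0],
  [0.036,0,0,0,0],
  [0.036,0,0,0,0],
], grip_force=50)

```text
time: 8.97
tcp_pos: [630.6, -98.8, 124.9]
tool_rot: [-0.422, -0.567, -0.422, 0.567]
force: [-0.4, 0.1, 0.9]
finger_gap: 35.9
```

Run:
```python
from h import *
to(*W(25,60),125,-0.286)
c=snap('side','side5'); cv2.imwrite('pics/s5.png',cv2.resize(c['image'][170:260,270:390,::-1],(800,600),interpolation=cv2.INTER_CUBIC))
```

```text
t 8.9667 tcp [630.6 -98.8 124.9] F [-0.4  0.1  0.9] M [ 0.07 -0.01  0.01] gap 35.9
q [ 0.36  0.7  -0.46  1.63  0.37  0.9  -0.53] jawyaw -0.291 tilt [-1.    -0.001 -0.   ]
tool shift mm [-0.1 -0.5  0. ]
turn -0.005
```

View pics/s5.png

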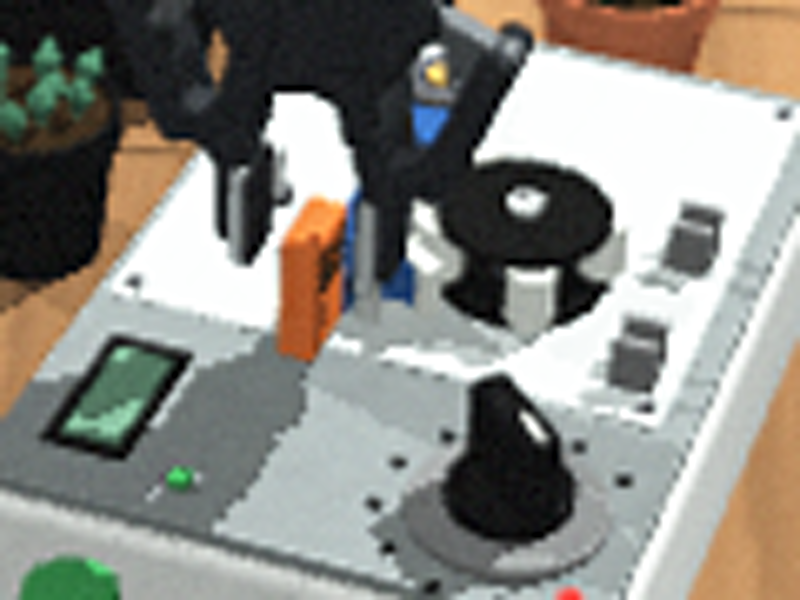

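The fingers stand either side of the lug (tips at (245,260) and (370,318) in the crop, lug between them). Closing.

>>> apply_moves([
  [0.0,0,0,0,0],
  [0.0,0,0,0,0],
  [0.0,0,0,0,0],
  [0.0,0,0,0,0],
  [0.0,0,0,0,0],
  [0.0,0,0,0,0],
  [0.0,0,0,0,0],
  [0.0,0,0,0,0],
], grip_force=50)

```text
time: 9.68
tcp_pos: [631.0, -98.9, 126.1]
tool_rot: [0.423, 0.567, 0.422, -0.567]
force: [-1.5, -0.3, 6.8]
finger_gap: 12.7
```

Run:
```python
from h import *
to(*W(25,60),125,-0.286)
# arc per-row: tool frame chord for 0.04 rad turn
for d in (.02,.04,.05): print(d,135*np.sin(d),135*(1-np.cos(d)))
```

```text
t 9.6833 tcp [631.  -98.9 126.1] F [-1.5 -0.3  6.8] M [0.11 0.45 0.32] gap 12.7
q [ 0.36  0.7  -0.46  1.63  0.37  0.9  -0.53] jawyaw -0.291 tilt [-1.     0.001 -0.   ]
tool shift mm [ 1.1 -1.   0.1]
turn -0.005
0.02 2.699820003599966 0.026999100012002897
0.04 5.398560115195612 0.10798560076798136
0.05 6.747187851541574 0.16871484667955183
```

>>> apply_moves([
  [0.0,-0.001,0.0027,0,0.02],
  [0.0,0,0.0054,0.0001,0.04],
  [0.0,0,0.0054,0.0001,0.04],
  [0.0,0,0.0054,0.0001,0.04],
  [0.0,0,0.0054,0.0001,0.04],
  [0.0,0,0.0054,0.0001,0.04],
  [0.0,0,0.0054,0.0001,0.04],
  [0.0,0,0.0054,0.0001,0.04],
])

```text
time: 10.35
tcp_pos: [667.1, -115.4, 126.2]
tool_rot: [-0.332, -0.624, -0.333, 0.624]
force: [-3.0, 3.1, 0.6]
finger_gap: 13.4
```

```bash
cat >> h.py <<'E'
def arm():
    g=robot.sense(); p=W(25,-75); d=Rp.T@(g['tcp_pos'][:2]-p); th=np.arctan2(d[0],d[1]); print('arm angle by tcp',round(th,3),'rad',np.hypot(*d).round(1))
    R=Ro.from_quat(np.roll(g['tool_rot'],-1)).as_matrix(); print('tool frame F',(R.T@g['force']).round(1))
    q=W(25,-75)+135*Rp@[np.sin(.48),np.cos(.48)]; to(*q,126,yaw-.48)
E
python3 - <<'E'
from h import *
arm()
E
```

```text
arm angle by tcp 0.302 rad 135.3
tool frame F [-0.6 -4.2 -1. ]
t 10.35 tcp [ 667.1 -115.4  126.2] F [-3.   3.1  0.6] M [0.63 0.59 0.54] gap 13.4
q [ 0.32  0.74 -0.38  1.52  0.31  0.94 -0.75] jawyaw -0.593 tilt [-1.    -0.001 -0.   ]
tool shift mm [ 0.1 24.   2.2]
turn 0.166
```

>>> apply_moves([
  [0.0,0,0.0054,0.0001,0.04],
  [0.0,0,0.0054,0.0001,0.04],
  [0.0,0,0.0054,0.0001,0.04],
  [0.0,0,0.004,0.0001,0.03],
  [0.0,0,0,0,0],
  [0.0,0,0,0,0],
  [0.0,0,0,0,0],
  [0.0,0,0,0,0],
])

```text
time: 11.02
tcp_pos: [683.0, -127.5, 126.2]
tool_rot: [0.285, 0.647, 0.286, -0.647]
force: [-2.4, 4.8, -0.4]
finger_gap: 12.9
```

Run:
```python
from h import *
arm()
```

```text
arm angle by tcp 0.449 rad 135.4
tool frame F [ 0.4 -5.  -1.9]
t 11.0167 tcp [ 683.  -127.5  126.2] F [-2.4  4.8 -0.4] M [1.09 0.43 0.62] gap 12.9
q [ 0.3   0.76 -0.34  1.47  0.28  0.96 -0.85] jawyaw -0.74 tilt [-1.    -0.001 -0.001]
tool shift mm [0.2 4.1 0.4]
turn 0.019
```

>>> apply_moves([
  [0.0,0,0.0013,0,0.01],
  [0.0,0,0.0013,0,0.01],
  [0.0,0,0.0013,0,0.01],
  [0.0,0,0.0013,0,0],
  [0.0,0,0,0,0],
  [0.0,0,0,0,0],
  [0.0,0,0,0,0],
  [0.0,0,0,0,0],
])

```text
time: 11.68
tcp_pos: [686.2, -130.4, 126.2]
tool_rot: [-0.275, -0.651, -0.277, 0.652]
force: [-7.3, 7.7, 2.5]
finger_gap: 13.3
```

Run:
```python
from h import *
arm()
```

```text
arm angle by tcp 0.481 rad 135.4
tool frame F [ -2.5 -10.6  -0.5]
t 11.6833 tcp [ 686.2 -130.4  126.2] F [-7.3  7.7  2.5] M [1.75 1.55 0.52] gap 13.3
q [ 0.3   0.77 -0.33  1.46  0.27  0.97 -0.87] jawyaw -0.77 tilt [-1.    -0.003 -0.   ]
tool shift mm [ 0.2 -0.2  0.4]
turn -0.011
```

>>> apply_moves([
  [0.0,0,0.001,0,0],
  [0.0,0,0.001,0,0],
  [0.0,0,0,0,0],
  [0.0,0,0,0,0],
  [0.0,0,0,0,0],
  [0.0,0,0,0,0],
  [0.0,0,0,0,0],
  [0.0,0,0,0,0],
])

```text
time: 12.35
tcp_pos: [686.3, -130.5, 126.0]
tool_rot: [-0.274, -0.65, -0.278, 0.652]
force: [-18.1, 14.5, 8.9]
finger_gap: 12.9
```

Run:
```python
from h import *
arm()
```

```text
arm angle by tcp 0.483 rad 135.4
tool frame F [ -8.8 -23.1   2.1]
t 12.35 tcp [ 686.3 -130.5  126. ] F [-18.1  14.5   8.9] M [3.   3.7  0.39] gap 12.9
q [ 0.3   0.77 -0.33  1.45  0.27  0.97 -0.87] jawyaw -0.769 tilt [-1.    -0.006  0.001]
tool shift mm [ 0.  -0.3  0.4]
turn -0.01
```

The last 2 mm of command moved the lug only 0.15 mm while the force went from 10.6 to 23 N, so the arm is on its end stop. Final look.

Run:
```python
from h import *
c=snap('side','side6'); d=snap('top','top6')
a=cv2.resize(c['image'][130:310,230:470,::-1],(533,400),interpolation=cv2.INTER_CUBIC)
cv2.imwrite('pics/s6.png',a)
cv2.imwrite('pics/t6.png',cv2.resize(d['image'][160:325,260:480+40,::-1],(788,500),interpolation=cv2.INTER_CUBIC))
c0=load('side0')
for n,z,b,f in [('side','side0','side6',None)]:
    D=np.abs(c0['image'].astype(int)-c['image']).max(2)>60
    for nm,(x0,x1,y0,y1) in dict(bottle=(262,302,255,322),hyg=(232,262,205,250),black=(258,290,172,212),clay=(350,380,155,180)).items(): print(nm,D[y0:y1,x0:x1].mean().round(3))
arm()
```

```text
bottle 0.109
hyg 0.001
black 0.062
clay 0.109
arm angle by tcp 0.483 rad 135.4
tool frame F [ -9.1 -22.7   1.9]
t 12.45 tcp [ 686.3 -130.5  126. ] F [-17.6  14.4   9.2] M [2.98 3.74 0.43] gap 12.7
q [ 0.3   0.77 -0.33  1.45  0.27  0.97 -0.87] jawyaw -0.769 tilt [-1.    -0.006  0.001]
tool shift mm [ 0.  -0.4  0.4]
turn -0.01
```

View pics/s6.png

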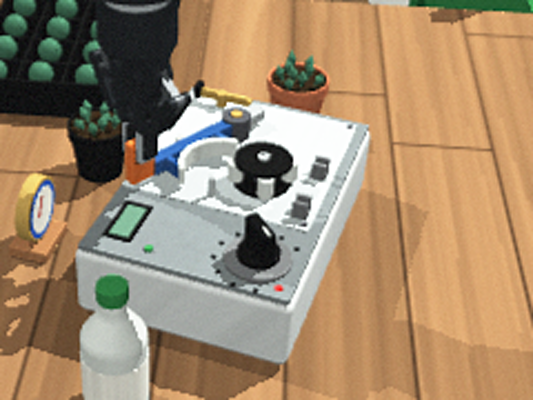

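View pics/t6.png

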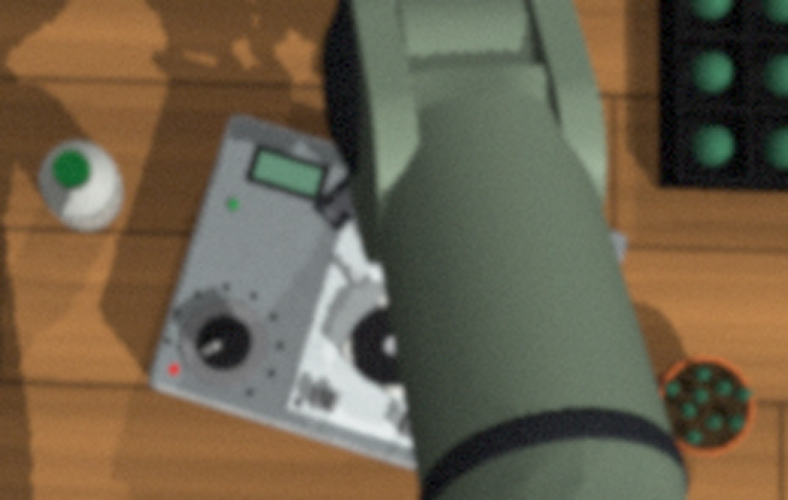

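The mark at (210,348) points at the red dot (174,369) in the top crop. In the side crop the arm is swung fully back with the lug held at (138,160), and the pots, bottle and hygrometer stand where they were. Handing in.

```bash
python3 -c "
from h import *
print(robot.sign_off()); arm()"
```

```text
the job is handed in; nothing more can be done
None
the job is handed in; nothing more can be done
```

The pump is off and the pressure arm is back on its end stop, with the gripper still holding it there. I handed the job in at about 12.5 s of robot time.

- **Knob:** I gripped the bar and turned it about 2.3 rad anticlockwise until the wrist moment jumped from 0.02 to 1.7 N m at the end stop. In the final pictures the white mark points at the red dot. The bar sits at 139° in the pump's frame and I measured the dot at about 138°.
- **Pressure arm:** I gripped the orange lug with 50 N and followed its arc past the last click. The last 2 mm of commanded push moved it only 0.15 mm while the force rose from 10.6 to 23 N, so it is on the stop. The gripper position gives an arm angle of 0.483 rad against the 0.48 stop, which is within the calibration error.
- **Loose items:** The pots, bottle and hygrometer look unmoved in the final pictures. About 6 to 11% of pixels changed around the pots and the bottle. I put that down to the robot's shadow and the arm in view, but I did not measure their positions separately. The robot arm hides the black pot and the hygrometer in the last top view, so for those I have only the side view.
- **Forces:** While I turned the knob, the fingers briefly pulled up on it with about 24 N.
- **After handing in:** I could not take another reading, so the final second of holding is unchecked.

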